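# Stack the catch cups under the ball dispenser and hold its sprung gate open at the line

## Task

Nest the two loose aluminium cups, one after the other and fully home, in the like cup that is fixed to the ball dispenser under its spout, so that the three make one upright stack. Then pull the dispenser's spring-return gate out by its handle until its pointer stands at the line on the scale plate, so that the three steel balls run down into the top cup, and finish while still holding the handle there: do not let go. Leave the solder reel, tape roll, jar and battery where they stand.

Things in the scene. Friction and masses are not known exactly. Their poses are not given: they have to be found in the camera images.
- dispenser: ball dispenser fixed to the counter: grey base plate 170 x 210 x 8 mm, a steel channel on posts (24 mm wide, sloping down to an open spout on its -y side), a sprung gate across it. Place and yaw vary; it never moves. Origin: on the counter below the spout's tip; -x points roughly at the robot and is the way the gate is pulled; the channel runs to y = +0.11 m, where it is 165 mm high
- spout (a point): tip of the spout, at x = 0, y = 0, z = 0.108 m in the dispenser's frame (its underside 105 mm above the counter). It ends 14 mm beside the rim of the cup stack, on its +y side, and does not reach over it: cups come in from straight above, best with the fingers closing along the dispenser's x axis, where both sides are clear
- seat (a point): centre of the underside of the fixed cup on the dispenser's base plate, x = 0, y = -0.045, z = 0.008 m in the dispenser's frame, with its axes. The first nested cup's origin ends 18 mm above this point, the second's 36 mm (top rim then 94 mm above the counter)
- cup_1: loose aluminium cup standing mouth up, 50 mm high, 60 g, same shape as the fixed cup: body tapering from 42 mm diameter (foot) to 54 mm at 33 mm height, then a straight collar of 61 mm to the rim; wall 2.2 mm. Grip across the collar from above. Fully nested it stands 18 mm above the cup below: keep fingertips within 16 mm below its rim. Either may go first. Origin: centre of underside; z up
- cup_2: loose aluminium cup standing mouth up, 50 mm high, 60 g, same shape as the fixed cup: body tapering from 42 mm diameter (foot) to 54 mm at 33 mm height, then a straight collar of 61 mm to the rim; wall 2.2 mm. Grip across the collar from above. Fully nested it stands 18 mm above the cup below: keep fingertips within 16 mm below its rim. Either may go first. Origin: centre of underside; z up
- gate (a joint): how far the gate is pulled out along the dispenser's -x, m: 0 = fully in (shut, as at the start); 0.040 = pointer at the line, channel open (fully clear from 0.036 to 0.044); 0.065 = end stop, where the gate blocks the channel again. A spring pulls it back: about 2 N at 0, 6 N at the line; let go, it shuts
- gate_handle: the gate's handle, a level D of steel rod with a black round grip bar 12 mm thick, 66 mm long along the dispenser's y, 135 mm above the counter, free air below. Side rods (8 mm) 54 mm apart join a cross rod 45 mm behind the bar: one finger goes down between bar and cross rod, closing along the dispenser's x. Origin: 130 mm behind the bar, at its height; moves with the gate
- handle_bar (a point): middle of the black grip bar on its axis: x = -0.130 m minus the gate's value, y = 0.045, z = 0.135 m in the dispenser's frame; it moves with the gate. Axes as the dispenser's
- pointer (a point): the gate's thin dark pointer at the back of the gate, over the scale plate; it moves with the gate: x = 0.080 m minus the gate's value, y = 0.045, z = 0.151 m in the dispenser's frame
- line (a point): the dark line across the small aluminium scale plate on top of the dispenser, x = 0.040, y = 0.045, z = 0.151 m in the dispenser's frame; the gate is right when the pointer is level with it in the dispenser's x, within 4 mm
- ball_1_center (a point): bright steel ball, 16 mm diameter, 17 g, waiting in the sloping channel of the dispenser behind the gate; this point is its centre
- ball_2_center (a point): bright steel ball, 16 mm diameter, 17 g, waiting in the sloping channel of the dispenser behind the gate; this point is its centre
- ball_3_center (a point): bright steel ball, 16 mm diameter, 17 g, waiting in the sloping channel of the dispenser behind the gate; this point is its centre
- solder_reel: small reel of solder wire with blue flanges, 53 mm across, 28 mm high, standing on its flange on the counter between the cups, on the robot's side of the dispenser; a bystander. Origin: centre of its underside
- tape_black: roll of black tape lying flat, 67 mm across, 19 mm high, on the counter between the cups, on the robot's side of the dispenser; a bystander. Origin: centre of its underside
- jar_screws: small white jar with a red lid, 58 mm across, 66 mm high, standing right of the dispenser; a bystander. Origin: centre of its underside
- battery_9v: block battery standing upright, 18 x 27 mm, 48 mm high, left of the dispenser; a bystander. Origin: centre of its underside

How it is judged (in metres and radians):
On the way, in this order (a step that is already met when the one before it is completed fails the run):
1. one loose cup sits fully home and upright in the fixed cup, released (((horizontal distance between cup_1 and seat below 0.006 m and z of cup_1 in the frame of seat between 0.014 and 0.0215 m and angle between cup_1's own z axis and vertical below 0.08 rad and contact force between the fingers and cup_1 below 0.1 N) or (horizontal distance between cup_2 and seat below 0.006 m and z of cup_2 in the frame of seat between 0.014 and 0.0215 m and angle between cup_2's own z axis and vertical below 0.08 rad and contact force between the fingers and cup_2 below 0.1 N))), for 0.2 s.
2. the other cup sits fully home and upright in the first, both released, the gate still shut (((horizontal distance between each of cup_1, cup_2 and seat below 0.006 m and z of cup_1 in the frame of seat between 0.014 and 0.0215 m and angle between each of cup_1, cup_2's own z axis and vertical below 0.08 rad and z of cup_2 in the frame of seat between 0.032 and 0.041 m) or (horizontal distance between each of cup_2, cup_1 and seat below 0.006 m and z of cup_2 in the frame of seat between 0.014 and 0.0215 m and angle between each of cup_2, cup_1's own z axis and vertical below 0.08 rad and z of cup_1 in the frame of seat between 0.032 and 0.041 m)) and contact force between the fingers and cup_1 below 0.1 N and contact force between the fingers and cup_2 below 0.1 N and value of joint gate below 0.004 m), for 0.2 s.
3. the gate is pulled by its handle to the line (value of joint gate between 0.036 and 0.044 m and contact force between the fingers and gate_handle above 1 N), for 0.5 s.
At the end, for the whole second after the job is handed in: The gripper still holds the handle (over 1 N) with the gate 36 to 44 mm out (line: 40); both cups are nested on the fixed cup, 18 and 36 mm up within about 4 mm, within 6 mm of its axis, tilt under 0.08 rad, untouched by the fingers; all three balls lie in the top cup (all of step 3 and ((horizontal distance between each of cup_1, cup_2 and seat below 0.006 m and z of cup_1 in the frame of seat between 0.014 and 0.0215 m and angle between each of cup_1, cup_2's own z axis and vertical below 0.08 rad and z of cup_2 in the frame of seat between 0.032 and 0.041 m) or (horizontal distance between each of cup_2, cup_1 and seat below 0.006 m and z of cup_2 in the frame of seat between 0.014 and 0.0215 m and angle between each of cup_2, cup_1's own z axis and vertical below 0.08 rad and z of cup_1 in the frame of seat between 0.032 and 0.041 m)) and contact force between the fingers and cup_1 below 0.1 N and contact force between the fingers and cup_2 below 0.1 N and horizontal distance between each of ball_1_center, ball_2_center, ball_3_center and seat below 0.027 m and z of ball_1_center in the frame of seat between 0.055 and 0.088 m and z of ball_2_center in the frame of seat between 0.055 and 0.088 m and z of ball_3_center in the frame of seat between 0.055 and 0.088 m); the arm keeps its last pose, push and grip.
It fails at once if the solder reel is moved more than 30 mm (distance of solder_reel from where it was at the start of the episode above 0.03 m).
It fails at once if the tape roll is moved more than 30 mm (distance of tape_black from where it was at the start of the episode above 0.03 m).
It fails at once if the jar is moved more than 30 mm (distance of jar_screws from where it was at the start of the episode above 0.03 m).
It fails at once if the battery is moved more than 30 mm (distance of battery_9v from where it was at the start of the episode above 0.03 m).
It also fails if it takes over 67 s, if anything falls off the work surface, if the arm or the gripper's body presses on something with over 40 N, if the wrist force passes 120 N, or if a joint passes its speed limit or range.

## Robot

A 6-joint arm with a two-finger parallel gripper is mounted at the origin on a cart in front of the work surface, level with it; the furniture and walls round the work are solid. World frame = base frame: x ahead of the robot, y to its left, z up, the work surface at z = 0. Lengths are in mm, angles in rad, forces in N, time in s.
With the tool pointing down it reaches from about 350 to 875 mm from the base axis. Payload 4.2 kg.
Tool frame: the origin (TCP) lies between the finger pads; the fingertips stand 17 mm ahead of it and the grasp point (between the pads) lies 2 mm behind it; z points along the fingers, y is the line along which they close (so a half turn about z gives the same grasp; the last joint's range is limited). The gripper opens to 85 mm and grips with 20 to 120 N. Pads are 22 mm wide; open, the fingers measure 114 mm over their backs; the gripper's body (76 mm by 85 mm) begins 54 mm behind the grasp point. The pads swing forward as they close: fully open they stand 13 mm farther back than shut.
Start: joints at [-0.979, 0.385, 0.008, 0, -1.194, -0.259], TCP at [204.197, -590.68, 224.412] pointing down, gripper open.
Joint ranges: [-3.14, 3.14], [-1.21, 2.06], [-1.07, 1.41], [-3.16, 2.05], [-2.99, -0.16], [-3.1, 3.1]. Speed limits (rad/s): [2.79, 2.79, 3.14, 3.14, 3.14, 3.14].

## Interface

Orientations are given as a unit quaternion [x, y, z, w].
In Python, from bench import arm gives the robot as it stands.
- The arm moves only by the tool jog_arm, called after ">>>" as name(argument=value, ...) on one line, values as JSON. Schema: {"type":"object","properties":{"moves":{"type":"object","properties":{"deltas":{"type":"array","items":{"type":"array","items":{"type":"number"},"minItems":6,"maxItems":6},"minItems":1,"maxItems":10}},"additionalProperties":false,"required":["deltas"]},"jaw":{"type":"number"},"only":{"type":"string"},"quiet":{"type":"boolean"},"lines":{"type":"string"}},"required":["moves"],"additionalProperties":false}. moves is an object whose key "deltas" holds a list of rows, 1 to 10 of them, each of 6 numbers: dx, dy, dz in mm, then a rotation vector rx, ry, rz in rad; each row is the pose to reach, as a shift and turn from the pose commanded when the call began, along the tool's axes at that moment; what a row does not reach only later rows make up. A row lasts 1/10 s, in which the tool goes at most 50 mm and 0.15 rad, less where a joint would pass 70% of its speed; a pose out of reach is approached as far as the arm can. jaw is the finger opening in mm, set as the call begins (left out keeps the last). The fingers move at their own pace and stop on an object; the grip force is fixed at half the most. Time passes only in rows, so rows that do not move let the fingers close. The tool returns the time, the measured TCP pose, the force, the opening and the grip force at its end. only (a regular expression) keeps the lines of the reply that match it, lines (a string "A,B") keeps lines A to B, and quiet returns only ok. Input that does not fit is refused with a message, and nothing moves.
- arm.read_state(): the state, without advancing time (a new reading comes with each control period).
- arm.get_image(name): name is "scene" or "top" or "wrist"; returns the picture (480x640x3 uint8, blue, green, red); there is no depth.
- arm.get_calibration(name): a dict with "K" (3x3 intrinsics, pixels), "D" ([k1, k2, p1, p2, k3] as OpenCV has them; the pictures are not rectified), "rvec" (rotation vector, rad) and "tvec" (3), from world to camera coordinates, as OpenCV has them. Camera axes: x right, y down, z forward; pixel columns grow to the right and rows downward; lengths in mm; the calibration is good to about 2 mm. A picture is of the moment at which its call begins: read the wrist's pose just before it. get_calibration takes no time and is no camera call; for the wrist camera it gives the pose at the moment of the call.
- arm.job_done(): hands the job in; it is judged then, once.
The state is a dict: "clock": time; "joints": joint angles; "joint_vel": joint speeds; "joint_efforts": joint torques, N m; "position": TCP position; "ee_rot": TCP orientation; "contact_force": force on the tool from outside, world axes, zero at the start; "wrist_torque": the same for the moment, N m; "gripper_width": finger opening in mm; "grasp_force": force on a finger pad.
Only numpy, scipy, OpenCV 4.12 (cv2) and the standard library are available. Lean on these libraries where they do the work, as an engineer would, in place of code of your own. Each camera call takes 0.05 s, during which the arm holds its last target. There are 200 camera calls.

## Working session

There is one attempt and no reset: what is moved stays moved. The work goes in short steps, Python scripts to look and compute and a tool call to move; the robot and the scene stay as the last step left them, time stands still between calls to the robot, and variables do not carry over. Pictures are saved under pics/ and viewed, at most 10 in all, crops included, and the job is handed in when it is done.

```bash
ls; mkdir -p pics; python3 - <<'E'
from bench import arm
import cv2
for n in("top","scene"):
    cv2.imwrite(f"pics/{n}0.png",arm.get_image(n)); print(n,arm.get_calibration(n))
print(arm.read_state())
E
```

```text
bench.py
pics
top {'K': array([[620.25538115,   0.        , 309.57320062],
       [  0.        , 620.25538115, 237.64447989],
       [  0.        ,   0.        ,   1.        ]]), 'D': array([-0.15789963,  0.        ,  0.        ,  0.        ,  0.        ]), 'rvec': array([ 2.09944013, -2.16012021,  0.14613368]), 'tvec': array([  38.55934899,  588.46355808, 1275.28868351])}
scene {'K': array([[618.88385494,   0.        , 319.7466574 ],
       [  0.        , 618.88385494, 249.87794333],
       [  0.        ,   0.        ,   1.        ]]), 'D': array([-0.08050316,  0.        ,  0.        ,  0.        ,  0.        ]), 'rvec': array([ 1.16987119, -2.2859232 ,  1.02552064]), 'tvec': array([ 334.35619111,  405.03113123, 1004.95910868])}
{'clock': 0.1, 'joints': array([-9.79397662e-01,  3.85465890e-01,  6.77526322e-03, -4.41420283e-04,
       -1.19400734e+00, -2.58605239e-01]), 'joint_vel': array([ 0.0007184 , -0.00219437,  0.00334238,  0.0026998 , -0.00137975,
       -0.0010333 ]), 'joint_efforts': array([ 1.03764021e-03, -3.93320203e+01,  1.88929367e+01,  4.19792935e+00,
       -2.60683235e-03,  4.86967735e-06]), 'position': array([ 204.02442631, -590.19701515,  223.4433482 ]), 'ee_rot': array([-1.65549556e-01,  9.86200993e-01,  9.50821631e-04, -2.05145135e-04]), 'contact_force': array([ 1.02218465, -0.00884695, -0.806263  ]), 'wrist_torque': array([ 0.01892493, -0.0114548 ,  0.00930523]), 'grasp_force': 0.0, 'gripper_width': 85.4595742672621}
```

View pics/top0.png

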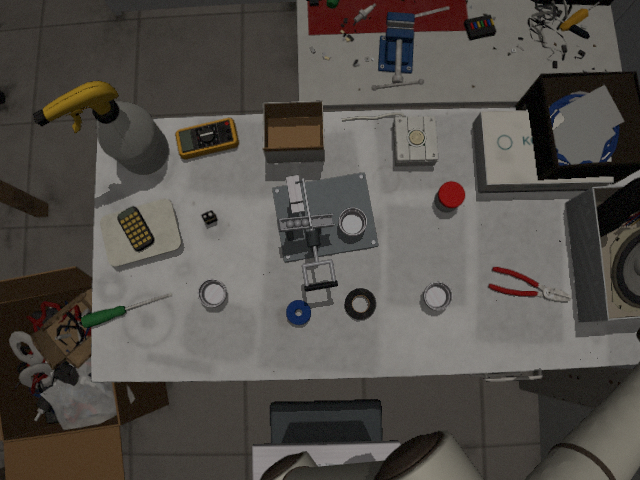

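View pics/scene0.png

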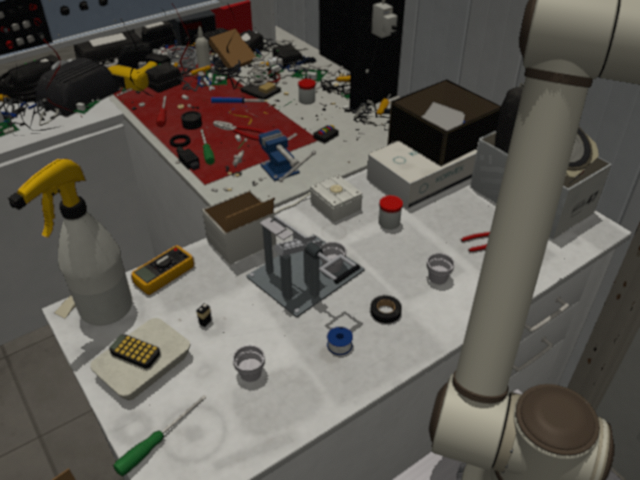

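Top view: the fixed cup is at about (352,222), the loose cups at (213,293) and (436,296), and the handle bar at (321,285). The base plate corners are near (275,193), (366,174), (377,242) and (284,261).

```bash
cat > h.py <<'E'
from bench import arm
import cv2, numpy as np
from scipy.spatial.transform import Rotation as R
def pt(cal,uv,z):
    "pixels -> world points on plane z"
    uv=np.array(uv,float).reshape(-1,1,2)
    n=cv2.undistortPoints(uv,cal["K"],cal["D"]).reshape(-1,2)
    Rm=cv2.Rodrigues(cal["rvec"])[0]; c=-Rm.T@np.ravel(cal["tvec"])
    d=np.c_[n,np.ones(len(n))]@Rm
    return c+d*((z-c[2])/d[:,2])[:,None]
def px(cal,P):
    return cv2.projectPoints(np.array(P,float).reshape(-1,3),np.array(cal["rvec"]),np.array(cal["tvec"]),cal["K"],cal["D"])[0].reshape(-1,2)
def tool(target, yaw=None):
    "shift (mm, tool axes) to world TCP target, and turn about tool z so that tool y lies along world yaw"
    s=arm.read_state(); r=R.from_quat(s["ee_rot"])
    d=r.inv().apply(np.array(target)-s["position"])
    a=None
    if yaw is not None:
        v=r.inv().apply([np.cos(yaw),np.sin(yaw),0]); a=np.arctan2(-v[0],v[1]); a=(a+np.pi/2)%np.pi-np.pi/2
    return d.round(1),a,(r.as_matrix()).round(3)
E
python3 - <<'E'
from h import *
c=arm.get_calibration("top")
print("cups",pt(c,[(213,293),(436,296)],50).round(),"fixed",pt(c,[(352,222)],58).round())
p=pt(c,[(275,193),(366,174),(377,242),(284,261)],8);print(p.round())
print("bar",pt(c,[(306,290),(336,283)],135).round())
print("reel,tape",pt(c,[(299,312)],28).round(),pt(c,[(360,304)],19).round(), "jar,bat",pt(c,[(451,195)],66).round(),pt(c,[(209,217)],48).round())
w=arm.get_calibration("wrist");s=arm.read_state()
Rm=cv2.Rodrigues(w["rvec"])[0];print("wristcam in tool",R.from_quat(s["ee_rot"]).inv().apply(-Rm.T@w["tvec"]-s["position"]),(Rm@R.from_quat(s["ee_rot"]).as_matrix()).round(2),w["K"])
E
```

```text
cups [[ 477.  229.   50.]
 [ 457. -241.   50.]] fixed [[618. -69.  58.]]
[[ 698.   97.    8.]
 [ 736. -107.    8.]
 [ 581. -125.    8.]
 [ 546.   80.    8.]]
bar [[471.  30. 135.]
 [484. -29. 135.]]
reel,tape [[433.  49.  28.]] [[447. -82.  19.]] jar,bat [[ 669. -282.   66.]] [[641. 238.  48.]]
wristcam in tool [  79.09858227    0.62815841 -150.46852432] [[-0.    1.    0.  ]
 [-0.95 -0.   -0.32]
 [-0.32 -0.    0.95]] [[357.00994252   0.         317.85677833]
 [  0.         357.00994252 239.19139648]
 [  0.           0.           1.        ]]
```

```bash
python3 -c "
from h import *
print(tool([457,-241,150],np.radians(190)))"
```

>>> jog_arm(moves={"deltas": [[-120, 80, 20, 0, 0, -0.45], [-240, 165, 50, 0, 0, -0.9], [-353, 247, 74, 0, 0, -1.413], [-353, 247, 74, 0, 0, -1.413], [-353, 247, 74, 0, 0, -1.413], [-353, 247, 74, 0, 0, -1.413], [-353, 247, 74, 0, 0, -1.413], [-353, 247, 74, 0, 0, -1.413], [-353, 247, 74, 0, 0, -1.413], [-353, 247, 74, 0, 0, -1.413]]}, jaw=85)

```text
clock: 1.1
position: [458.8, -238.6, 149.2]
ee_rot: [0.769, -0.639, -0.001, 0.0]
contact_force: [-1.2, -0.6, 0.1]
gripper_width: 84.8
grasp_force: 0.0
```

```bash
python3 - <<'E'
from h import *
print(arm.read_state()["joints"].round(2))
c=arm.get_calibration("wrist");im=arm.get_image("wrist");cv2.imwrite("pics/w1.png",im)
print(c, tool([457,-241,150],np.radians(190)))
print(px(c,[457,-241,50]))
E
```

```text
[-0.17  0.27 -0.36 -0.   -0.94  0.35]
{'K': array([[357.00994252,   0.        , 317.85677833],
       [  0.        , 357.00994252, 239.19139648],
       [  0.        ,   0.        ,   1.        ]]), 'D': array([-0.04892338,  0.        ,  0.        ,  0.        ,  0.        ]), 'rvec': array([-0.28202643,  3.05868379,  0.49573512]), 'tvec': array([409.07359712, 283.56507398, 410.54370531])} (array([ 1. ,  1.1, -0.5]), np.float64(0.008823902326849264), array([[ 0.182, -0.983, -0.002],
       [-0.983, -0.182,  0.001],
       [-0.001,  0.002, -1.   ]]))
[[323.21884354 232.8112312 ]]
```

View pics/w1.png

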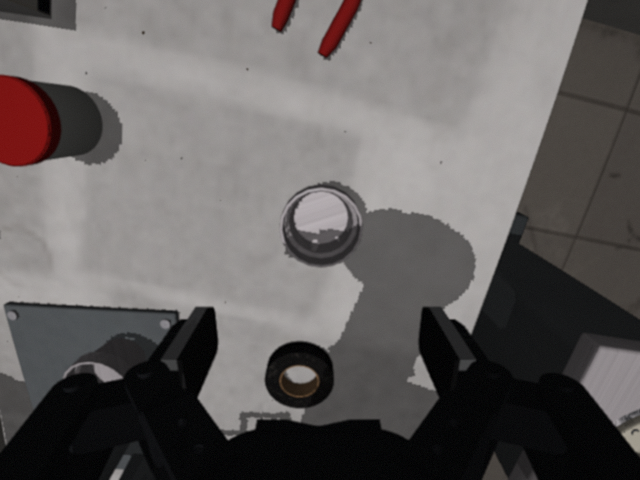

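Wrist view: the cup's rim is centred near (321,225) and about 79 px wide. The jar and tape are clear of it. I'll zoom in to fit the rim.

```bash
python3 - <<'E'
from h import *
im=cv2.imread("pics/w1.png")
cr=cv2.resize(im[170:280,265:380],None,fx=5,fy=5,interpolation=cv2.INTER_CUBIC)
g=cv2.cvtColor(im,6)
cs=cv2.HoughCircles(cv2.medianBlur(g,3)[170:280,265:380],cv2.HOUGH_GRADIENT_ALT,1.5,5,param1=100,param2=0.6,minRadius=25,maxRadius=50)
print(cs)
for i in range(0,115,10): cv2.putText(cr,str(265+i),(i*5,10),0,.35,(0,0,255)); cv2.line(cr,(i*5,0),(i*5,550),(0,0,255),1)
for i in range(0,110,10): cv2.putText(cr,str(170+i),(0,i*5),0,.35,(255,0,0)); cv2.line(cr,(0,i*5),(575,i*5),(255,0,0),1)
cv2.imwrite("pics/w1c.png",cr)
E
```

```text
[[[55.5      48.       35.994728]
  [55.5      48.       26.539154]]]
```

View pics/w1c.png

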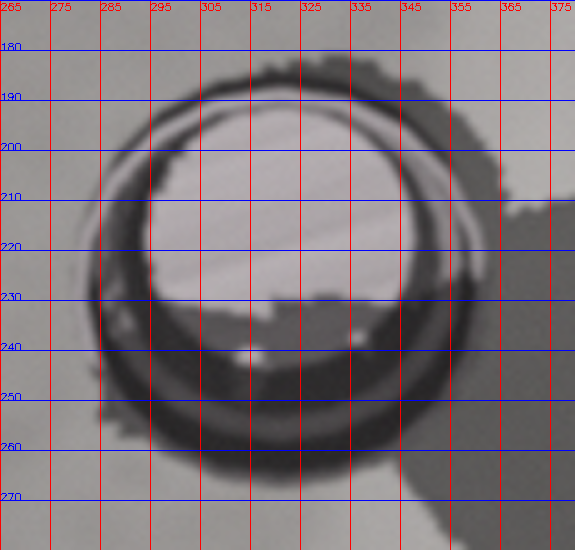

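```bash
python3 - <<'E'
from h import *
c=arm.get_calibration("wrist")
p=pt(c,[(321,226),(281,226),(361,226),(321,186),(321,266)],50);print(p.round(1))
print(tool([*p[0][:2],50],np.radians(190)), arm.read_state()["position"])
E
```

```text
[[ 458.7 -246.9   50. ]
 [ 487.3 -241.6   50. ]
 [ 430.  -252.2   50. ]
 [ 464.1 -275.7   50. ]
 [ 452.8 -215.9   50. ]]
(array([ 7.2,  0.4, 99.5]), np.float64(0.008823902326849264), array([[ 0.182, -0.983, -0.002],
       [-0.983, -0.182,  0.001],
       [-0.001,  0.002, -1.   ]])) [ 457.91842678 -239.81520523  149.53725885]
```

Crop: the outer rim runs from 281 to 361 in x and 186 to 266 in y, so its centre is (321,226), or world (459,-247). I'll descend and grip.

>>> jog_arm(moves={"deltas": [[7, 0, 40, 0, 0, 0], [7, 0, 80, 0, 0, 0], [7, 0, 99, 0, 0, 0], [7, 0, 99, 0, 0, 0], [7, 0, 99, 0, 0, 0]]})

```text
clock: 1.65
position: [458.5, -249.3, 51.8]
ee_rot: [0.766, -0.643, 0.0, 0.0]
contact_force: [-0.3, -0.1, 0.5]
gripper_width: 84.6
grasp_force: 0.0
```

>>> jog_arm(moves={"deltas": [[0, 0, 0, 0, 0, 0], [0, 0, 0, 0, 0, 0], [0, 0, 0, 0, 0, 0], [0, 0, 0, 0, 0, 0], [0, 0, 0, 0, 0, 0]]}, jaw=40)

```text
clock: 2.15
position: [458.5, -248.8, 51.8]
ee_rot: [0.766, -0.643, 0.0, -0.0]
contact_force: [-0.1, -0.8, 0.0]
gripper_width: 39.9
grasp_force: 0.0
```

```bash
python3 - <<'E'
from h import *
im=arm.get_image("wrist");sc=arm.get_image("scene")[150:400,330:530]
cv2.imwrite("pics/w2.png",np.hstack([cv2.resize(im,(480,360)),cv2.resize(sc,(288,360))]))
print(arm.read_state()["gripper_width"],arm.read_state()["grasp_force"])
E
```

```text
40.31648522016982 0.0
```

View pics/w2.png

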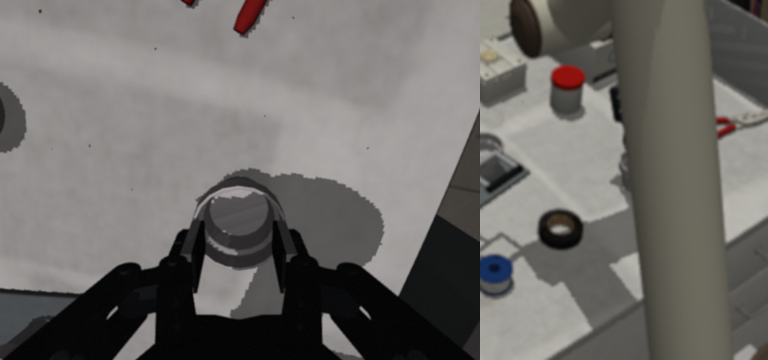

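The fingers closed to 40 mm without contact, and the cup now appears at about (317,296) in full-image pixels. I'll compare that with where the pads should be.

```bash
python3 - <<'E'
from h import *
c=arm.get_calibration("wrist");s=arm.read_state();r=R.from_quat(s["ee_rot"])
for d in([0,0,0],[0,0,17],[0,20,17],[0,-20,17],[0,20,-2]): print(d,px(c,s["position"]+r.apply(d)).round())
im=arm.get_image("wrist")[210:390,220:430]
cr=cv2.resize(im,None,fx=3.6,fy=3.3,interpolation=cv2.INTER_CUBIC);
for i in range(0,210,20): cv2.putText(cr,str(220+i),(int(i*3.6),10),0,.35,(0,0,255))
for i in range(0,180,20): cv2.putText(cr,str(210+i),(0,int(i*3.3)),0,.35,(255,0,0))
cv2.imwrite("pics/w2c.png",cr)
E
```

```text
[0, 0, 0] [[322. 300.]]
[0, 0, 17] [[321. 284.]]
[0, 20, 17] [[360. 284.]]
[0, -20, 17] [[283. 284.]]
[0, 20, -2] [[365. 302.]]
```

View pics/w2c.png

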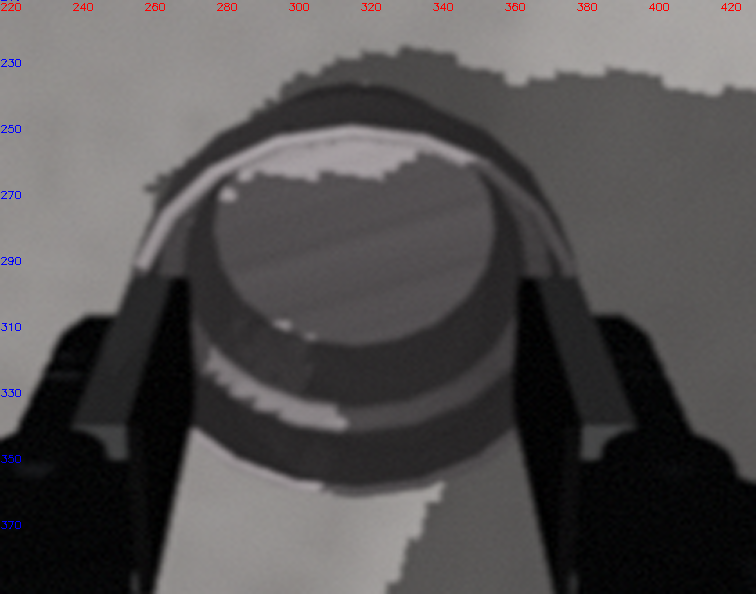

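The crop shows the rim centred at about (316,305), with the fingertips still just above it, so they closed over the cup without touching it. I'll reopen, go lower and correct sideways.

```bash
python3 -c "
from h import *
c=arm.get_calibration('wrist');p=pt(c,[(316,305)],50)[0];print(p,tool([*p[:2],42],np.radians(190)))"
```

```text
[ 460.42971821 -244.77216975   50.        ] (array([-3.6, -2.7,  9.5]), np.float64(0.0005182506792689168), array([[ 0.174, -0.985,  0.   ],
       [-0.985, -0.174, -0.   ],
       [ 0.   , -0.   , -1.   ]]))
```

>>> jog_arm(moves={"deltas": [[0, 0, 0, 0, 0, 0], [0, 0, 0, 0, 0, 0], [0, 0, 0, 0, 0, 0], [0, 0, 0, 0, 0, 0]]}, jaw=85)

```text
clock: 2.7
position: [458.3, -248.8, 51.4]
ee_rot: [0.766, -0.643, -0.0, 0.0]
contact_force: [-0.4, -0.6, 0.0]
gripper_width: 85.1
grasp_force: 0.0
```

>>> jog_arm(moves={"deltas": [[-3, -1, 10, 0, 0, 0], [-3, -1, 10, 0, 0, 0]]})

```text
clock: 2.9
position: [457.7, -245.1, 40.0]
ee_rot: [0.766, -0.643, -0.001, 0.001]
contact_force: [-0.3, 0.5, 0.0]
gripper_width: 85.0
grasp_force: 0.0
```

>>> jog_arm(moves={"deltas": [[0, 0, 0, 0, 0, 0], [0, 0, 0, 0, 0, 0], [0, 0, 0, 0, 0, 0], [0, 0, 0, 0, 0, 0], [0, 0, 0, 0, 0, 0]]}, jaw=45)

```text
clock: 3.4
position: [458.9, -245.7, 41.5]
ee_rot: [0.766, -0.643, 0.0, -0.0]
contact_force: [0.2, 0.2, 0.3]
gripper_width: 44.9
grasp_force: 0.0
```

```bash
python3 - <<'E'
from h import *
im=arm.get_image("wrist")[210:420,200:450]
cr=cv2.resize(im,None,fx=3,fy=2.8,interpolation=cv2.INTER_CUBIC);
for i in range(0,250,20): cv2.putText(cr,str(200+i),(int(i*3),10),0,.35,(0,0,255))
for i in range(0,210,20): cv2.putText(cr,str(210+i),(0,int(i*2.8)),0,.35,(255,0,0))
cv2.imwrite("pics/w3c.png",cr)
print(arm.read_state())
E
```

```text
{'clock': 3.45, 'joints': array([-1.79594979e-01,  4.23243911e-01, -4.73396783e-01, -8.22014602e-06,
       -6.73898727e-01,  3.54508031e-01]), 'joint_vel': array([ 0.00146008,  0.00079861, -0.00066932,  0.00088947,  0.00029337,
        0.00018204]), 'joint_efforts': array([ 2.97281047e-03, -3.49157846e+01,  1.26628974e+01,  2.81302482e+00,
        5.21749516e-04, -4.20031029e-06]), 'position': array([ 458.88379039, -245.72149942,   41.52857073]), 'ee_rot': array([ 7.66164530e-01, -6.42644456e-01,  1.10308502e-04, -6.58696828e-05]), 'contact_force': array([-0.43781656, -0.5535726 , -0.15865827]), 'wrist_torque': array([-0.01256747, -0.02563946,  0.01041373]), 'grasp_force': 0.0, 'gripper_width': 44.906286555371075}
```

View pics/w3c.png

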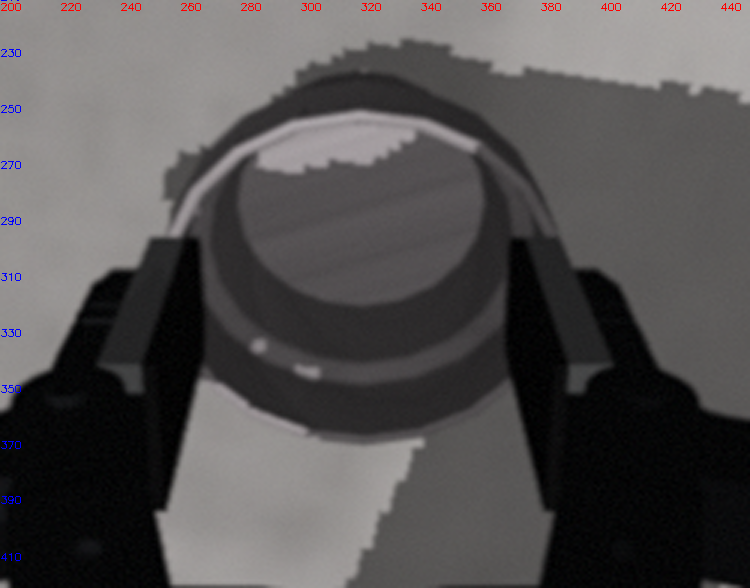

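The picture shows the tips still above the rim. From the pixel scale and rows they sit roughly 11–19 mm higher than the stated TCP offset suggests. I'll step down and close again, letting contact tell.

>>> jog_arm(moves={"deltas": [[0, 0, 0, 0, 0, 0], [0, 0, 0, 0, 0, 0], [0, 0, 0, 0, 0, 0], [0, 0, 0, 0, 0, 0]]}, jaw=85)

```text
clock: 3.85
position: [458.8, -245.7, 41.4]
ee_rot: [0.766, -0.643, -0.0, -0.0]
contact_force: [-0.0, 0.4, 0.3]
gripper_width: 84.9
grasp_force: 0.0
```

>>> jog_arm(moves={"deltas": [[0, -1, 14, 0, 0, 0], [0, -1, 14, 0, 0, 0]]})

```text
clock: 4.05
position: [458.7, -245.2, 26.2]
ee_rot: [0.766, -0.643, -0.001, 0.001]
contact_force: [-0.3, -0.2, 0.2]
gripper_width: 84.6
grasp_force: 0.0
```

>>> jog_arm(moves={"deltas": [[0, 0, 0, 0, 0, 0], [0, 0, 0, 0, 0, 0], [0, 0, 0, 0, 0, 0], [0, 0, 0, 0, 0, 0]]}, jaw=45)

```text
clock: 4.45
position: [460.6, -245.7, 28.3]
ee_rot: [0.766, -0.642, 0.001, -0.0]
contact_force: [0.6, -0.3, 4.5]
gripper_width: 57.8
grasp_force: 64.8
```

>>> jog_arm(moves={"deltas": [[0, 0, -20, 0, 0, 0], [0, 0, -60, 0, 0, 0], [0, 0, -110, 0, 0, 0], [0, 0, -120, 0, 0, 0], [0, 0, -120, 0, 0, 0]]})

```text
clock: 4.95
position: [460.9, -245.6, 149.6]
ee_rot: [0.766, -0.643, 0.002, -0.001]
contact_force: [0.6, 0.2, -1.3]
gripper_width: 57.7
grasp_force: 64.4
```

```bash
python3 - <<'E'
from h import *
im=arm.get_image("wrist")[210:420,200:450]
sc=arm.get_image("scene")[100:400,330:530]
cr=cv2.resize(im,(500,420),interpolation=cv2.INTER_CUBIC)
for i in range(0,250,20): cv2.putText(cr,str(200+i),(int(i*2),10),0,.35,(0,0,255))
for i in range(0,210,20): cv2.putText(cr,str(210+i),(0,int(i*2)),0,.35,(255,0,0))
cv2.imwrite("pics/w4c.png",np.hstack([cr,cv2.resize(sc,(280,420))]))
E
```

```text
(no output)
```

View pics/w4c.png

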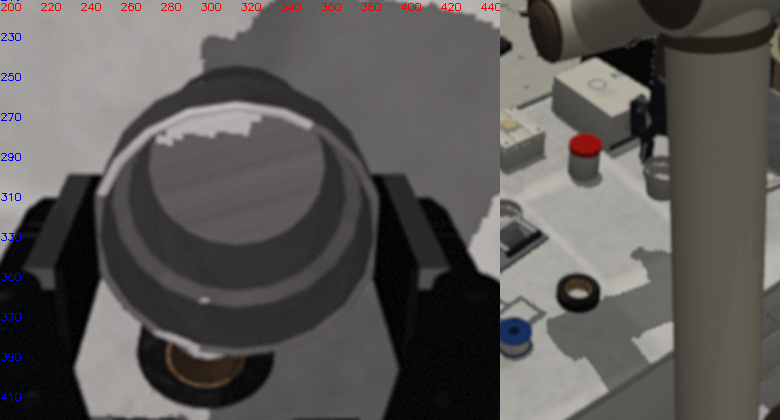

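Cup in hand and upright: the rim centre is about (317,323) px. The base should sit 28 mm below the TCP. Next I'll look at the fixed cup and base plate from the side.

>>> jog_arm(moves={"deltas": [[-80, -20, -30, 0, 0, 0], [-155, -45, -50, 0, 0, 0], [-155, -45, -50, 0, 0, 0], [-155, -45, -50, 0, 0, 0], [-155, -45, -50, 0, 0, 0], [-155, -45, -50, 0, 0, 0]]})

```text
clock: 5.65
position: [476.1, -84.9, 195.5]
ee_rot: [0.766, -0.642, -0.002, 0.001]
contact_force: [-0.6, -0.1, -0.1]
gripper_width: 57.6
grasp_force: 64.3
```

```bash
python3 - <<'E'
from h import *
c=arm.get_calibration("wrist");im=arm.get_image("wrist")
np.savez("c5.npz",**c);cv2.imwrite("pics/w5raw.png",im)
print(px(c,[[618,-69,58],[736,-107,8],[581,-125,8],[698,97,8]]).round())
g=cv2.medianBlur(cv2.cvtColor(im,6),3)
print(cv2.HoughCircles(g,cv2.HOUGH_GRADIENT_ALT,1.5,5,param1=100,param2=0.6,minRadius=15,maxRadius=60))
im=cv2.resize(im,(800,600))
for i in range(0,640,40): cv2.putText(im,str(i),(int(i*1.25),10),0,.35,(0,0,255))
for i in range(0,480,40): cv2.putText(im,str(i),(0,int(i*1.25)),0,.35,(255,0,0))
cv2.imwrite("pics/w5.png",im)
E
```

```text
[[149. 211.]
 [ 51. 139.]
 [215. 147.]
 [ 95. 331.]]
[[[144.       208.5       34.72342 ]
  [300.       325.5       53.564404]
  [337.5      325.5       53.12577 ]
  [325.5      306.        55.817657]
  [325.5      306.        45.355537]
  [153.       202.5       32.08054 ]
  [ 75.       330.        50.6168  ]
  [303.       310.5       46.3937  ]
  [346.5      219.        35.75458 ]
  [303.       310.5       55.519047]
  [144.       208.5       22.566427]
  [346.5      219.        19.48602 ]
  [303.       310.5       37.771603]
  [175.5      306.        38.847008]
  [337.5      325.5       34.002056]
  [153.       202.5       21.683424]
  [279.       399.        22.82228 ]
  [627.       439.5       25.694895]
  [ 55.5      391.5       20.942032]
  [142.5      322.5       19.858704]
  [307.5      405.        21.600418]
  [300.       325.5       26.2646  ]
  [577.5      334.5       20.228136]
  [525.       204.        17.858412]]]
```

View pics/w5.png

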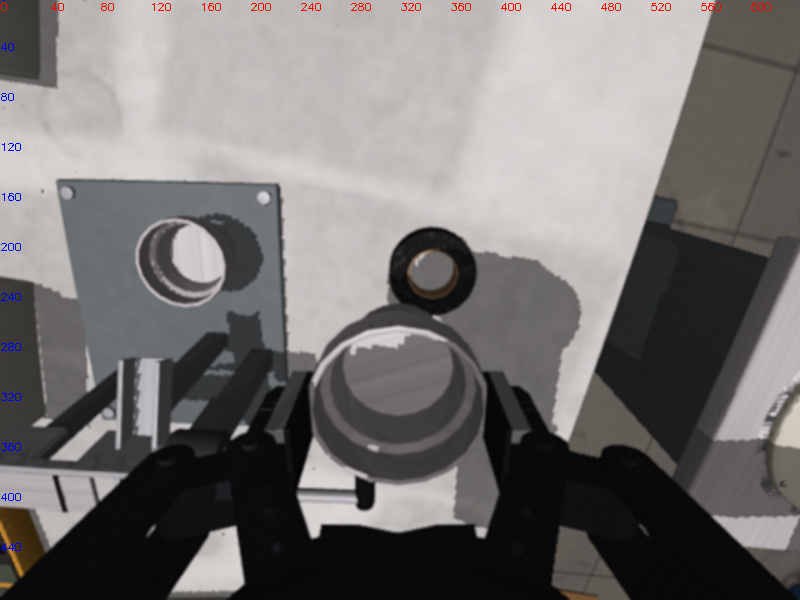

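View: the fixed cup rim centre is raw (144.5,209.2). The plate's far corners are raw (45.6,143.2) and (223,147.2), and its robot-side edge runs down to about (229.6,304). The channel and spout are around (116,287).

```bash
python3 - <<'E'
from h import *
c=dict(np.load("c5.npz"))
s=pt(c,[(144.5,209.2),(108.8,209.2),(180.8,209.2)],58);print("seat",s.round(1))
p=pt(c,[(45.6,143.2),(223,147.2),(229.6,304)],8);print(p.round(1))
d=p[0]-p[1];e=p[2]-p[1];print("len",np.hypot(*d[:2]),"yaw",np.degrees(np.arctan2(d[1],d[0])),"from y edge",np.degrees(np.arctan2(-e[0],e[1])))
t=arm.get_calibration("top");im=cv2.imread("pics/top0.png")
q=pt(t,[(352,222)],58)
# black grip bar in top picture
g=cv2.cvtColor(im,6)[272:302,296:346];m=(g<45).astype(np.uint8)
n,l,st,ce=cv2.connectedComponentsWithStats(m);k=1+np.argmax(st[1:,4]);ys,xs=np.where(l==k)
P=pt(t,np.c_[xs+296,ys+272],135)[:,:2];print("bar",P.mean(0),len(P));w,v=np.linalg.eigh(np.cov(P.T));a=v[:,1]*np.sign(v[1,1]);print("yaw bar",np.degrees(np.arctan2(-a[0],a[1])),np.ptp(P@a))
for yaw in np.radians([9,10,11,12]):
    X=np.array([np.cos(yaw),np.sin(yaw)]);Y=np.array([-X[1],X[0]]);o=s[0][:2]+45*Y
    print(np.degrees(yaw),"origin",o.round(1),"bar",(o-130*X+45*Y).round(1),"corner-rel",((p[:2,:2]-o)@np.c_[X,Y]).round(1).tolist())
E
```

```text
seat [[621.9 -70.1  58. ]
 [652.2 -64.9  58. ]
 [591.6 -75.4  58. ]]
[[ 741.1 -102.3    8. ]
 [ 573.5 -125.9    8. ]
 [ 551.5   35.1    8. ]]
len 169.20517905504167 yaw 8.00568427494501 from y edge 7.7756033870217065
bar [479.46792543   1.75626104] 192
yaw bar 7.3420056137596506 65.87840103293217
9.0 origin [614.8 -25.7] bar [479.4  -1.6] corner-rel [[112.7, -95.4], [-56.5, -92.5]]
10.0 origin [614.1 -25.8] bar [478.2  -4.1] corner-rel [[111.8, -97.4], [-57.3, -91.5]]
11.0 origin [613.3 -26. ] bar [477.1  -6.6] corner-rel [[110.9, -99.3], [-58.1, -90.5]]
12.000000000000002 origin [612.5 -26.1] bar [476.   -9.1] corner-rel [[109.9, -101.3], [-58.9, -89.5]]
```

```bash
python3 - <<'E'
from h import *
c=dict(np.load("c5.npz"));s=arm.read_state();r=R.from_quat(s["ee_rot"])
for h in (18,22):
    o=r.inv().apply(pt(c,[(318.3,323),(318.3,261.6),(318.3,384),(249.6,323),(388,323)],s["position"][2]+h)-s["position"]);print(h,o.round(1).tolist())
print(s["position"],tool([621.5,-70,125],np.radians(188)))
E
```

```text
18 [[-2.0, -1.8, -18.0], [26.1, -1.8, -18.0], [-34.1, -1.7, -18.0], [-2.0, -31.0, -18.1], [-2.1, 28.0, -17.9]]
22 [[0.5, -1.8, -22.0], [27.7, -1.8, -22.0], [-30.6, -1.7, -22.0], [0.4, -30.1, -22.1], [0.3, 27.1, -21.9]]
[476.03557752 -85.42395123 195.5536106 ] (array([  10.1, -146.2,   70. ]), np.float64(0.035031196698606104), array([[ 0.174, -0.985, -0.004],
       [-0.985, -0.174, -0.   ],
       [-0.   ,  0.004, -1.   ]]))
```

>>> jog_arm(moves={"deltas": [[6, -50, 0, 0, 0, 0.02], [12, -100, 0, 0, 0, 0.035], [12, -144, 0, 0, 0, 0.035], [12, -144, 30, 0, 0, 0.035], [12, -144, 70, 0, 0, 0.035], [12, -144, 70, 0, 0, 0.035], [12, -144, 70, 0, 0, 0.035]]})

```text
clock: 6.4
position: [620.5, -73.3, 126.4]
ee_rot: [0.754, -0.656, -0.001, 0.002]
contact_force: [0.8, -0.4, -0.6]
gripper_width: 57.6
grasp_force: 64.5
```

```bash
python3 - <<'E'
from h import *
print(tool([619.7,-72,125],np.radians(188)))
c=arm.get_calibration("wrist");print("fixed rim expected",px(c,[620,-70,58]))
cv2.imwrite("pics/w6.png",arm.get_image("wrist"))
E
```

```text
(array([-1.4,  0.6,  1.4]), np.float64(-0.0006709403033253736), array([[ 0.139, -0.99 , -0.003],
       [-0.99 , -0.139, -0.001],
       [ 0.001,  0.003, -1.   ]]))
fixed rim expected [[320.31863709 254.62204947]]
```

>>> jog_arm(moves={"deltas": [[-1, 1, 30, 0, 0, 0], [-1, 1, 50, 0, 0, 0], [-1, 1, 62, 0, 0, 0], [-1, 1, 66, 0, 0, 0], [-1, 1, 68, 0, 0, 0], [-1, 1, 69, 0, 0, 0], [-1, 1, 70, 0, 0, 0], [-1, 1, 71, 0, 0, 0]]})

```text
clock: 7.25
position: [620.4, -70.9, 57.2]
ee_rot: [0.755, -0.656, 0.001, -0.001]
contact_force: [0.3, -0.2, 0.6]
gripper_width: 57.7
grasp_force: 64.6
```

>>> jog_arm(moves={"deltas": [[0, 0, 1, 0, 0, 0], [0, 0, 2, 0, 0, 0], [0, 0, 2, 0, 0, 0]]})

```text
clock: 7.55
position: [620.0, -70.8, 54.4]
ee_rot: [0.755, -0.656, 0.0, -0.0]
contact_force: [0.3, 0.2, -1.4]
gripper_width: 57.6
grasp_force: 64.6
```

>>> jog_arm(moves={"deltas": [[0, 0, 1, 0, 0, 0], [0, 0, 2, 0, 0, 0], [0, 0, 2, 0, 0, 0]]})

```text
clock: 7.85
position: [620.0, -70.9, 54.3]
ee_rot: [0.755, -0.656, 0.0, 0.0]
contact_force: [-2.3, 1.1, 8.6]
gripper_width: 57.8
grasp_force: 65.5
```

It seated at TCP z 54.3 exactly as predicted, with an 8.6 N push. Release and back off.

>>> jog_arm(moves={"deltas": [[0, 0, 0, 0, 0, 0], [0, 0, 0, 0, 0, 0], [0, 0, 0, 0, 0, 0], [0, 0, 0, 0, 0, 0], [0, 0, 0, 0, 0, 0]]}, jaw=85)

```text
clock: 8.35
position: [619.8, -71.0, 52.1]
ee_rot: [0.755, -0.656, -0.0, 0.0]
contact_force: [-0.3, 0.5, 0.6]
gripper_width: 84.9
grasp_force: 0.0
```

>>> jog_arm(moves={"deltas": [[0, 0, -40, 0, 0, 0], [0, 0, -90, 0, 0, 0], [0, 0, -140, 0, 0, 0], [0, 0, -140, 0, 0, 0], [0, 0, -140, 0, 0, 0]]})

```text
clock: 8.85
position: [620.4, -70.7, 194.0]
ee_rot: [0.755, -0.656, 0.001, -0.002]
contact_force: [-0.0, 0.5, -1.4]
gripper_width: 85.2
grasp_force: 0.0
```

```bash
python3 - <<'E'
from h import *
c=arm.get_calibration("wrist");im=arm.get_image("wrist");cv2.imwrite("pics/w7.png",im)
q=px(c,[[621,-70,76],[621,-70,58]]);print("predict",q.round(1))
x,y=q[0].astype(int);g=cv2.medianBlur(cv2.cvtColor(im,6),3)[y-70:y+70,x-70:x+70]
h=cv2.HoughCircles(g,cv2.HOUGH_GRADIENT_ALT,1.2,5,param1=100,param2=0.6,minRadius=20,maxRadius=60)
h=h[0]+[x-70,y-70,0];print(h.round(1).tolist());print(pt(c,h[:,:2],76).round(1).tolist())
print(tool([477,229,150],np.radians(188)))
E
```

```text
predict [[319.9 228.8]
 [319.9 222.6]]
[[317.4, 220.4, 38.3], [317.4, 220.4, 27.9]]
[[623.9, -76.5, 76.0], [623.9, -76.5, 76.0]]
(array([-316.7,   99.2,   42.3]), np.float64(-9.961304851868746e-06), array([[ 0.139, -0.99 , -0.001],
       [-0.99 , -0.139,  0.001],
       [-0.001,  0.   , -1.   ]]))
```

>>> jog_arm(moves={"deltas": [[-40, 10, -30, 0, 0, 0], [-90, 25, -30, 0, 0, 0], [-140, 40, -30, 0, 0, 0], [-190, 60, -20, 0, 0, 0], [-240, 75, 0, 0, 0, 0], [-285, 90, 20, 0, 0, 0], [-317, 99, 42, 0, 0, 0], [-317, 99, 42, 0, 0, 0], [-317, 99, 42, 0, 0, 0], [-317, 99, 42, 0, 0, 0]]})

```text
clock: 9.9
position: [477.8, 228.5, 149.9]
ee_rot: [0.755, -0.656, 0.0, 0.001]
contact_force: [-0.9, 0.1, -0.0]
gripper_width: 85.0
grasp_force: 0.0
```

```bash
python3 - <<'E'
from h import *
c=arm.get_calibration("wrist");im=arm.get_image("wrist");cv2.imwrite("pics/w8.png",im);np.savez("c8.npz",**c)
q=px(c,[[477,229,50]]);print("predict",q.round(1))
x,y=q[0].astype(int);cr=im[y-65:y+55,x-70:x+70]
g=cv2.medianBlur(cv2.cvtColor(cr,6),3)
h=cv2.HoughCircles(g,cv2.HOUGH_GRADIENT_ALT,1.2,5,param1=100,param2=0.5,minRadius=20,maxRadius=60)
print((h[0]+[x-70,y-65,0]).round(1).tolist() if h is not None else None)
print(arm.read_state()["joints"].round(2))
cr=cv2.resize(cr,None,fx=5,fy=5,interpolation=cv2.INTER_CUBIC)
for i in range(0,140,10): cv2.putText(cr,str(x-70+i),(i*5,10),0,.35,(0,0,255)); cv2.line(cr,(i*5,0),(i*5,600),(0,0,255),1)
for i in range(0,120,10): cv2.putText(cr,str(y-65+i),(0,i*5),0,.35,(255,0,0)); cv2.line(cr,(0,i*5),(700,i*5),(255,0,0),1)
cv2.imwrite("pics/w8c.png",cr)
E
```

```text
predict [[321.2 236. ]]
[[317.0, 237.2, 37.7], [317.0, 237.2, 28.7]]
[ 0.75  0.29 -0.33  0.   -0.95 -0.61]
```

View pics/w8c.png

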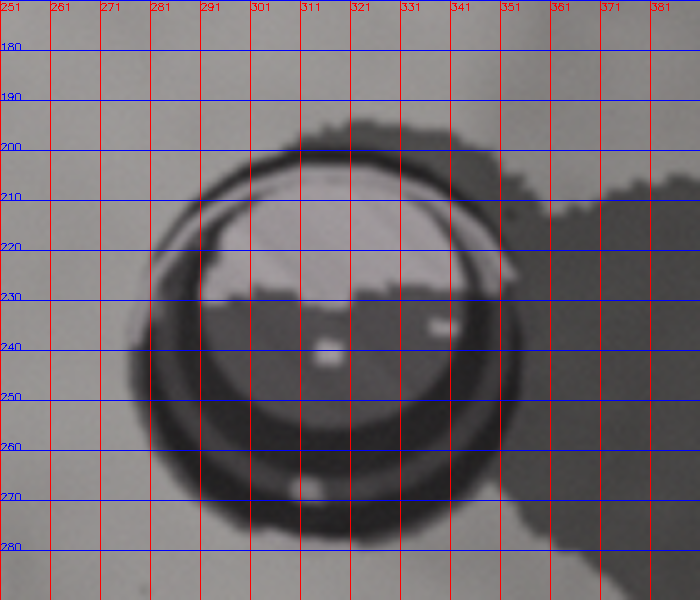

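Crop of the second cup: the outer rim spans columns 276–354 and rows 203–279, so its centre is (315.3,241).

```bash
python3 - <<'E'
from h import *
c=dict(np.load("c8.npz"));p=pt(c,[(315.3,241)],50)[0];print(p,tool([*p[:2],28.3],np.radians(188)))
E
```

```text
[480.80815762 233.47047726  50.        ] (array([ -4.7,  -3.3, 122.1]), np.float64(-0.0007300847438671543), array([[ 0.138, -0.99 ,  0.   ],
       [-0.99 , -0.138, -0.   ],
       [ 0.   , -0.   , -1.   ]]))
```

>>> jog_arm(moves={"deltas": [[-5, -3, 45, 0, 0, 0], [-5, -3, 90, 0, 0, 0], [-5, -3, 115, 0, 0, 0], [-5, -3, 122, 0, 0, 0], [-5, -3, 122, 0, 0, 0]]})

```text
clock: 10.45
position: [480.5, 233.6, 28.2]
ee_rot: [0.754, -0.656, 0.0, 0.0]
contact_force: [0.8, 0.2, 0.5]
gripper_width: 85.1
grasp_force: 0.0
```

>>> jog_arm(moves={"deltas": [[0, 0, 0, 0, 0, 0], [0, 0, 0, 0, 0, 0], [0, 0, 0, 0, 0, 0], [0, 0, 0, 0, 0, 0]]}, jaw=45)

```text
clock: 10.85
position: [481.2, 235.2, 31.3]
ee_rot: [0.755, -0.656, 0.001, -0.002]
contact_force: [-0.7, -1.4, 7.1]
gripper_width: 57.4
grasp_force: 62.4
```

>>> jog_arm(moves={"deltas": [[0, 0, 0, 0, 0, 0], [0, 0, 0, 0, 0, 0]]})

```text
clock: 11.05
position: [481.2, 235.2, 31.3]
ee_rot: [0.755, -0.656, 0.001, -0.002]
contact_force: [-0.6, -2.0, 6.1]
gripper_width: 57.7
grasp_force: 62.4
```

>>> jog_arm(moves={"deltas": [[0, 0, -20, 0, 0, 0], [0, 0, -70, 0, 0, 0], [0, 0, -120, 0, 0, 0], [0, 0, -170, 0, 0, 0], [0, 0, -185, 0, 0, 0], [0, 0, -185, 0, 0, 0]]})

```text
clock: 11.65
position: [481.4, 235.7, 218.4]
ee_rot: [0.755, -0.656, 0.001, -0.005]
contact_force: [-0.3, -0.1, -0.3]
gripper_width: 57.7
grasp_force: 64.4
```

```bash
python3 - <<'E'
from h import *
c=arm.get_calibration("wrist");im=arm.get_image("wrist");cv2.imwrite("pics/w9.png",im)
a=cv2.cvtColor(cv2.imread("pics/w5raw.png"),6)[250:400,235:400];b=cv2.cvtColor(im,6)
r=cv2.matchTemplate(b[200:450,200:440],a,cv2.TM_CCOEFF_NORMED);_,v,_,l=cv2.minMaxLoc(r);print("cup in hand vs first: score",v,"shift px",l[0]+200-235,l[1]+200-250)
print(tool([620,-71,210],np.radians(188)))
E
```

```text
cup in hand vs first: score 0.748875617980957 shift px 1 -7
(array([322.4, -95.9,   4.8]), np.float64(0.00020601562550348618), array([[ 0.139, -0.99 ,  0.003],
       [-0.99 , -0.139,  0.004],
       [-0.003, -0.004, -1.   ]]))
```

>>> jog_arm(moves={"deltas": [[45, -12, -15, 0, 0, 0], [90, -27, -20, 0, 0, 0], [135, -40, -20, 0, 0, 0], [185, -55, -20, 0, 0, 0], [230, -70, -10, 0, 0, 0], [275, -83, 0, 0, 0, 0], [321, -96, 0, 0, 0, 0], [321, -96, 0, 0, 0, 0], [321, -96, 0, 0, 0, 0]]})

```text
clock: 12.6
position: [618.8, -71.2, 210.8]
ee_rot: [0.754, -0.657, -0.002, 0.001]
contact_force: [-0.1, 0.2, -0.3]
gripper_width: 57.6
grasp_force: 64.4
```

```bash
python3 -c "
from h import *
print(tool([620,-69.7,105],np.radians(188))[:2])"
```

```text
(array([ -1.3,  -1.9, 105.8]), np.float64(-0.0024896089551700307))
```

>>> jog_arm(moves={"deltas": [[-1, -1, 40, 0, 0, 0], [-1, -1, 80, 0, 0, 0], [-1, -1, 105, 0, 0, 0], [-1, -1, 120, 0, 0, 0], [-1, -1, 128, 0, 0, 0], [-1, -1, 131, 0, 0, 0], [-1, -1, 132, 0, 0, 0], [-1, -1, 132, 0, 0, 0]]})

```text
clock: 13.4
position: [621.1, -68.4, 82.3]
ee_rot: [0.755, -0.656, 0.001, -0.001]
contact_force: [-0.2, 1.7, 0.2]
gripper_width: 57.6
grasp_force: 64.4
```

```bash
python3 -c "
from h import *
print(tool([620,-69.7,75.3],np.radians(188))[:2])"
```

```text
(array([1.1, 1.2, 7. ]), np.float64(0.000941484684489069))
```

>>> jog_arm(moves={"deltas": [[1, 1, 2, 0, 0, 0], [1, 1, 4, 0, 0, 0], [1, 1, 5, 0, 0, 0], [1, 1, 5, 0, 0, 0]]})

```text
clock: 13.8
position: [619.9, -70.0, 76.5]
ee_rot: [0.755, -0.656, 0.0, -0.0]
contact_force: [0.1, 1.4, -0.6]
gripper_width: 57.5
grasp_force: 64.4
```

>>> jog_arm(moves={"deltas": [[0, 0, 1, 0, 0, 0], [0, 0, 2, 0, 0, 0], [0, 0, 2, 0, 0, 0]]})

```text
clock: 14.1
position: [620.0, -69.9, 75.4]
ee_rot: [0.755, -0.656, 0.0, -0.0]
contact_force: [-0.9, 0.8, 5.2]
gripper_width: 57.4
grasp_force: 64.9
```

>>> jog_arm(moves={"deltas": [[0, 0, 1, 0, 0, 0], [0, 0, 2, 0, 0, 0], [0, 0, 2, 0, 0, 0]]})

```text
clock: 14.4
position: [620.0, -70.0, 75.3]
ee_rot: [0.755, -0.656, 0.001, -0.0]
contact_force: [-4.1, 1.8, 12.7]
gripper_width: 57.6
grasp_force: 65.8
```

>>> jog_arm(moves={"deltas": [[0, 0, 0, 0, 0, 0], [0, 0, 0, 0, 0, 0], [0, 0, 0, 0, 0, 0], [0, 0, 0, 0, 0, 0], [0, 0, 0, 0, 0, 0]]}, jaw=85)

```text
clock: 14.9
position: [619.6, -70.0, 71.9]
ee_rot: [0.755, -0.656, -0.0, 0.0]
contact_force: [-0.0, -0.8, -0.2]
gripper_width: 84.8
grasp_force: 0.0
```

>>> jog_arm(moves={"deltas": [[0, 0, -40, 0, 0, 0], [0, 0, -90, 0, 0, 0], [0, 0, -135, 0, 0, 0], [0, 0, -135, 0, 0, 0], [0, 0, -135, 0, 0, 0]]})

```text
clock: 15.4
position: [620.2, -69.8, 208.8]
ee_rot: [0.755, -0.656, 0.001, -0.001]
contact_force: [0.4, 0.2, -1.6]
gripper_width: 85.1
grasp_force: 0.0
```

```bash
python3 - <<'E'
from h import *
cv2.imwrite("pics/w10.png",arm.get_image("wrist"))
c=arm.get_calibration("wrist");im=cv2.imread("pics/w10.png")
q=px(c,[[620,-70.5,94]]);x,y=q[0].astype(int);g=cv2.medianBlur(cv2.cvtColor(im,6),3)[y-75:y+75,x-75:x+75]
h=cv2.HoughCircles(g,cv2.HOUGH_GRADIENT_ALT,1.2,5,param1=100,param2=0.5,minRadius=20,maxRadius=70)
print(q,None if h is None else (h[0]+[x-75,y-75,0]).round(1).tolist())
print(tool([479,1,200],np.radians(188))[:2])
E
```

```text
[[319.35077977 228.9227661 ]] [[319.6, 223.8, 33.3], [305.2, 250.2, 52.6], [319.6, 223.8, 44.6]]
(array([-89.6, 129. ,   7.1]), np.float64(2.2444951812028435e-05))
```

>>> jog_arm(moves={"deltas": [[-45, 50, 0, 0, 0, 0], [-90, 95, 0, 0, 0, 0], [-90, 129, 0, 0, 0, 0], [-90, 129, 0, 0, 0, 0], [-90, 129, 0, 0, 0, 0]]})

```text
clock: 15.95
position: [477.5, 1.3, 206.6]
ee_rot: [0.755, -0.655, -0.001, 0.001]
contact_force: [0.6, -0.2, 0.6]
gripper_width: 85.0
grasp_force: 0.0
```

```bash
python3 - <<'E'
from h import *
c=arm.get_calibration("wrist");im=arm.get_image("wrist");cv2.imwrite("pics/w11.png",im)
X=np.array([.990,.139,0]);Y=np.array([-.139,.990,0]);b=np.array([479,1,135])
print(px(c,[b,b+33*Y,b-33*Y,b+45*X]).round(1).tolist())
g=cv2.cvtColor(im,6)
m=(g<55).astype(np.uint8);m[:, :255]=0;m[:,385:]=0;m[:150]=0;m[330:]=0
n,l,st,ce=cv2.connectedComponentsWithStats(m)
for i in range(1,n):
    if st[i,4]>150: print(st[i],ce[i].round(1),cv2.minAreaRect(np.argwhere(l==i)[:,::-1].astype(np.float32)))
for r in range(180,310,10): print(r,(g[r,262:384:3]//10).tolist())
E
```

```text
[[318.3, 247.5], [318.2, 292.5], [318.4, 198.3], [250.3, 247.4]]
[337 150  48  12 397] [361.5 154.2] ((360.4999694824219, 155.49998474121094), (46.99999237060547, 10.999998092651367), 0.0)
[ 306  200   19   97 1549] [315.5 247. ] ((315.1771545410156, 248.0022430419922), (17.49226951599121, 96.04293823242188), 0.7252243161201477)
[ 329  233   52   55 2067] [354.4 261.7] ((354.5, 260.0), (54.0, 51.0), 90.0)
180 [18, 18, 18, 18, 18, 18, 18, 18, 18, 18, 18, 18, 18, 18, 18, 18, 18, 18, 17, 17, 18, 18, 18, 18, 18, 18, 18, 18, 17, 17, 17, 18, 18, 18, 17, 18, 18, 18, 17, 17, 17]
190 [18, 18, 18, 18, 17, 18, 18, 18, 18, 18, 18, 14, 9, 9, 9, 9, 9, 9, 9, 9, 9, 9, 9, 9, 9, 9, 9, 9, 9, 13, 17, 17, 17, 18, 18, 17, 18, 18, 18, 17, 17]
200 [18, 18, 18, 18, 18, 18, 18, 18, 18, 18, 18, 17, 9, 10, 15, 14, 8, 5, 5, 7, 11, 17, 17, 17, 17, 17, 9, 9, 9, 13, 17, 18, 17, 17, 17, 17, 18, 15, 15, 10, 10]
210 [20, 20, 20, 20, 20, 20, 20, 20, 20, 20, 20, 20, 20, 1
[... 739 characters left out ...]
, 6, 0, 0, 1, 1, 1, 16, 11, 4, 4, 4, 4, 4, 4, 6, 15, 16, 9, 2, 2, 2, 2, 2, 2, 2, 9]
270 [17, 17, 18, 18, 17, 17, 17, 17, 17, 17, 17, 17, 17, 17, 17, 5, 0, 1, 1, 0, 0, 15, 14, 4, 4, 4, 4, 4, 4, 2, 1, 1, 1, 3, 4, 2, 2, 2, 2, 3, 9]
280 [15, 15, 15, 15, 15, 15, 15, 15, 15, 15, 15, 15, 15, 15, 15, 5, 0, 1, 1, 1, 1, 16, 17, 17, 9, 4, 4, 4, 4, 4, 4, 4, 4, 4, 4, 4, 4, 5, 15, 17, 17]
290 [12, 12, 12, 9, 9, 9, 8, 8, 8, 8, 10, 16, 16, 9, 8, 8, 2, 1, 1, 0, 1, 17, 17, 17, 17, 16, 15, 15, 15, 14, 14, 14, 14, 15, 15, 15, 16, 16, 17, 17, 17]
300 [18, 18, 18, 18, 18, 18, 18, 18, 18, 18, 18, 18, 18, 18, 17, 18, 18, 17, 18, 17, 18, 18, 18, 17, 17, 17, 17, 17, 17, 17, 17, 17, 17, 17, 17, 17, 17, 17, 17, 17, 17]
```

The bar lies exactly where predicted once the same camera bias seen with the cups is allowed for, and the yaw is right. Narrow the fingers and descend around the bar.

>>> jog_arm(moves={"deltas": [[0, -1.5, 0, 0, 0, 0], [0, -1.5, 15, 0, 0, 0], [0, -1.5, 15, 0, 0, 0], [0, -1.5, 15, 0, 0, 0], [0, -1.5, 15, 0, 0, 0]]}, jaw=35)

```text
clock: 16.5
position: [481.8, 1.2, 192.6]
ee_rot: [0.755, -0.656, 0.0, -0.0]
contact_force: [-0.6, -0.5, -0.0]
gripper_width: 34.9
grasp_force: 0.0
```

>>> jog_arm(moves={"deltas": [[0, 0, 25, 0, 0, 0], [0, 0, 45, 0, 0, 0], [0, 0, 60, 0, 0, 0], [0, 0, 72, 0, 0, 0], [0, 0, 78, 0, 0, 0], [0, 0, 78, 0, 0, 0]]})

```text
clock: 17.1
position: [480.9, 1.3, 114.1]
ee_rot: [0.755, -0.656, -0.0, 0.0]
contact_force: [-0.7, -0.2, -0.6]
gripper_width: 35.1
grasp_force: 0.0
```

```bash
python3 -c "
from h import *
print(tool([479,1,111],np.radians(188))[:2], arm.read_state()['position'])"
```

```text
(array([-0. ,  2. ,  3.1]), np.float64(0.000259957263706978)) [480.94119972   1.26314409 114.08613887]
```

>>> jog_arm(moves={"deltas": [[0, 2, 3, 0, 0, 0], [0, 2, 3, 0, 0, 0]]})

```text
clock: 17.3
position: [478.9, 1.1, 111.7]
ee_rot: [0.755, -0.656, 0.0, -0.0]
contact_force: [-1.0, -0.0, 0.5]
gripper_width: 35.0
grasp_force: 0.0
```

>>> jog_arm(moves={"deltas": [[0, 0, 0, 0, 0, 0], [0, 0, 0, 0, 0, 0], [0, 0, 0, 0, 0, 0], [0, 0, 0, 0, 0, 0], [0, 0, 0, 0, 0, 0]]}, jaw=0)

```text
clock: 17.8
position: [479.3, 1.2, 112.0]
ee_rot: [0.755, -0.656, 0.0, -0.0]
contact_force: [-1.7, -0.1, 5.5]
gripper_width: 9.9
grasp_force: 58.7
```

Gripped the bar. Now I'll push it gently inward to feel the zero stop.

>>> jog_arm(moves={"deltas": [[0, -1, 0, 0, 0, 0], [0, -1, 0, 0, 0, 0]]})

```text
clock: 18.0
position: [479.3, 1.1, 111.9]
ee_rot: [0.755, -0.656, -0.0, 0.001]
contact_force: [-3.0, 0.6, 7.4]
gripper_width: 9.6
grasp_force: 59.0
```

>>> jog_arm(moves={"deltas": [[0, -1, 0, 0, 0, 0], [0, -1, 0, 0, 0, 0]]})

```text
clock: 18.2
position: [479.3, 1.1, 111.9]
ee_rot: [0.755, -0.656, -0.001, 0.001]
contact_force: [-6.3, 1.4, 10.2]
gripper_width: 9.5
grasp_force: 59.2
```

>>> jog_arm(moves={"deltas": [[0, -1, 0, 0, 0, 0], [0, -1, 0, 0, 0, 0]]})

```text
clock: 18.4
position: [479.3, 1.1, 111.8]
ee_rot: [0.755, -0.656, -0.002, 0.002]
contact_force: [-8.9, 2.1, 11.2]
gripper_width: 9.7
grasp_force: 59.5
```

Zero is at (479.3, 1.1). Pull 40 mm.

>>> jog_arm(moves={"deltas": [[0, 8, -1, 0, 0, 0], [0, 16, -2, 0, 0, 0], [0, 24, -2, 0, 0, 0], [0, 32, -2, 0, 0, 0], [0, 40, -2, 0, 0, 0], [0, 43, -2, 0, 0, 0], [0, 43, -2, 0, 0, 0], [0, 43, -2, 0, 0, 0]]})

```text
clock: 19.2
position: [439.0, -4.4, 112.3]
ee_rot: [0.755, -0.656, -0.0, -0.0]
contact_force: [6.1, -0.5, -12.5]
gripper_width: 9.7
grasp_force: 58.4
```

```bash
python3 -c "
from h import *
print(np.dot(np.array([479.3,1.1])-arm.read_state()['position'][:2],[.990,.139]))"
```

```text
40.67566656724211
```

>>> jog_arm(moves={"deltas": [[0, -0.5, 2, 0, 0, 0], [0, -0.5, 2, 0, 0, 0], [0, -0.5, 2, 0, 0, 0], [0, -0.5, 2, 0, 0, 0], [0, -0.5, 2, 0, 0, 0], [0, -0.5, 2, 0, 0, 0], [0, -0.5, 2, 0, 0, 0], [0, -0.5, 2, 0, 0, 0], [0, -0.5, 2, 0, 0, 0], [0, -0.5, 2, 0, 0, 0]]})

```text
clock: 20.2
position: [441.9, -4.0, 112.2]
ee_rot: [0.755, -0.656, 0.002, -0.002]
contact_force: [6.3, -1.2, -4.2]
gripper_width: 9.9
grasp_force: 59.2
```

>>> jog_arm(moves={"deltas": [[0, 0, 0, 0, 0, 0], [0, 0, 0, 0, 0, 0], [0, 0, 0, 0, 0, 0], [0, 0, 0, 0, 0, 0], [0, 0, 0, 0, 0, 0], [0, 0, 0, 0, 0, 0], [0, 0, 0, 0, 0, 0], [0, 0, 0, 0, 0, 0], [0, 0, 0, 0, 0, 0], [0, 0, 0, 0, 0, 0]]})

```text
clock: 21.2
position: [441.9, -4.0, 112.2]
ee_rot: [0.755, -0.656, 0.002, -0.002]
contact_force: [7.3, -1.6, -4.2]
gripper_width: 9.8
grasp_force: 59.2
```

```bash
python3 - <<'E'
from h import *
s=arm.read_state();print(np.dot(np.array([479.3,1.1])-s['position'][:2],[.990,.139]))
a=cv2.cvtColor(cv2.imread("pics/top0.png"),6);im=arm.get_image("top");cv2.imwrite("pics/top1.png",im);b=cv2.cvtColor(im,6)
t=arm.get_calibration("top")
X=np.array([.990,.139,0]);Y=np.array([-.139,.990,0]);o=np.array([613.7,-26,0])
print("channel y=0,50,110; stack top",px(t,[o+[0,0,108],o+50*Y+[0,0,132],o+110*Y+[0,0,165],o-45*Y+[0,0,90]]).round().tolist())
for n,r in(("before",a),("after",b)): print(n);print((r[214:232:2,276:372:2]//10))
E
```

```text
37.760945815770874
channel y=0,50,110; stack top [[332.0, 220.0], [308.0, 222.0], [277.0, 224.0], [353.0, 218.0]]
before
[[ 8  7  7  7  7  7  4  4  4  4  4  3  8  4  4  8 13  8  8  8  8  6  6  8
   9 10  9 10 11  7  8  7 10  5  7  4  4  6  6  6  5  4  7  5 12  8  8  7]
 [ 9  7  8  8  8  8  4  4  4  4  4  4  8  7  8 11 10  7 11  8  6  5  5  6
   4  4  6  4  7  8  8  8  7 10  4 13 14 14 14 14 13  7  4 10  3  8  8  8]
 [12  7  8 10 11 11 10 10  8  7  6  5  5  5  5  4  4 12  6  5  6  9  6  6
  10 10 10  9  8  7  8  6  6  5 13 14 14 14 14 14 14 14  7  5  6 13  8  7]
 [11  6  8  4  4  5  5  8  5  5  8  9  8  8 10 10  5 14  9 10 10 10 10 10
  10 10 10 10  8  7  8  7 11  4 14 14 14 14 14 14 14 14 14  4  9 14  8  8]
 [12  5 10  6 10  7  9 10  9  8 10 12  8  8 11 10  7 13 10 10 10 10 10 10
  10 
[... 1314 characters left out ...]
1 11  6 14 10 10 10 11 10 10
  10 11 11 11  9  8  8  7 14  5 14 14 15  7  5  7 15  7  6  7  5 11  8  8]
 [12  6 10 10 10 10 11 10 10 10 11 10 10 10 10 10 10 13 11 10 10 11 10  9
  10 11 12 11 11 11  8  4  6 11 14 15 15 12 10 11  9 13 14 15  6 11  8  8]
 [12  6  9 11 10 10 10 10 10 10 10 10 10  9  9 10 11 14 12 11  9  7  6  5
   5  5  4  5  6  8  8  4  5 13  8 15 15  7 10 11  9 15 14  7 11  7  8  8]
 [12  7  8 10  7 10 10 11 10 10 11  9  7  5  5  5  4  8  5  5  3  3  2  8
   7  8  8  7  8  8  8  4  5  5 13  9 14  7  7  8  6 14 10 10  8  8  8  8]
 [12 10  5  6  5  5  5  3  3  3  4  4  4  4  4  4  8  4 12  5  3  1  2  7
   8  8  8  8  8  8  8  4  4  5  6  8 12  5  7  7 12  9 13  8  4  8  8  8]]
```

The channel is empty and three balls show in the top cup. I'll trim the gate back to 40 mm.

>>> jog_arm(moves={"deltas": [[0, 2, 0, 0, 0, 0], [0, 2, 0, 0, 0, 0], [0, 2, 0, 0, 0, 0], [0, 2, 0, 0, 0, 0], [0, 2, 0, 0, 0, 0], [0, 2, 0, 0, 0, 0], [0, 2, 0, 0, 0, 0], [0, 2, 0, 0, 0, 0]]})

```text
clock: 22.05
position: [439.8, -4.3, 112.2]
ee_rot: [0.755, -0.656, 0.002, -0.002]
contact_force: [6.3, -0.2, -4.2]
gripper_width: 9.5
grasp_force: 59.2
```

```bash
python3 - <<'E'
from h import *
s=arm.read_state();print(np.dot(np.array([479.3,1.1])-s['position'][:2],[.990,.139]))
E
```

```text
39.87863482373757
```

```bash
python3 -c "
from bench import arm
print(arm.job_done())"
```

```text
the job is handed in; nothing more can be done
None
```

I nested both cups fully home on the fixed cup and pulled the gate to 39.9 mm, still gripping the handle; the top camera shows the channel empty and three balls in the top cup. The job is handed in at 22 s, with no verdict returned.

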